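# Load a module into the test bay through its gravity flap

### The arm

A 6-joint arm with a two-finger parallel gripper is mounted at the origin on the work surface. World frame = base frame: x ahead of the robot, y to its left, z up, the work surface at z = 0. Lengths are in m, angles in rad, forces in N, time in s.
With the tool pointing down it reaches from about 0.35 to 0.775 m from the base axis. Payload 7.3 kg.
Tool frame: the origin (TCP) lies on the centre line of the jaws, within the pads' length; the fingertips stand 25 mm ahead of it and the grasp point (between the pads) lies 6 mm ahead of it; z points along the fingers, y is the line along which they close (so a half turn about z gives the same grasp; the last joint's range is limited). The gripper opens to 92 mm and grips with 3 to 60 N. Pads are 19 mm wide; open, the fingers measure 130 mm over their backs; the gripper's body (75 mm by 190 mm) begins 47 mm behind the grasp point.
Start: joints at [1.107, 0.342, 1.524, -0, 1.275, -0.146], TCP at [0.164, 0.499, 0.252] pointing down, gripper open.
Joint ranges: [-2.53, 2.53], [-0.77, 2.02], [0.04, 2.7], [-1, 4.14], [0.28, 2.66], [-3.11, 3.11]. Speed limits (rad/s): [2.57, 2.57, 3.14, 3.14, 3.14, 3.14].

### API

Orientations are given as a rotation vector (axis times angle).
In Python, from bench import get_state, grab_frame, camera_model, job_done gives the robot as it stands.
- The arm moves only by the shell command python3 -m handwheel 'ROWS' [FORCE]. ROWS is JSON, a list of rows, each a list of 3 entries, a list of its own where there are three numbers: the turn, a rotation vector about the tool's x, y, z in degrees, then the shift along the tool's x, y, z in mm, then the finger opening in mm, from 0 to 91.8. In form: [[[wx, wy, wz], [x, y, z], gripper], ...]. A call has 1 to 20 rows; each row shifts and turns the commanded pose from where the row before left it, along the tool's axes as they then stand; what a row does not reach is not made up. A row lasts 1/10 s, in which the tool goes at most 50 mm and 8.59 degrees, less where a joint would pass 70% of its speed; a pose out of reach is approached as far as the arm can. A call is refused whole if a number of a shift passes 50 or a number of a turn 8.59, either way. A call with a gripper value outside its range is refused whole. The fingers move at their own pace and stop on an object; FORCE is the grip in N (left out, the last holds). Time passes only in rows, so rows that do not move let the fingers close. It gives the time, the measured TCP pose, the force, the opening and the grip force at its end, in the units of the state.
- get_state(): the state, without advancing time (a new reading comes with each control period).
- grab_frame(name): name is "scene" or "top" or "wrist"; returns the picture (420x560x3 uint8, blue, green, red); there is no depth.
- camera_model(name): a dict with "K" (3x3 intrinsics, pixels), "k1" (the pictures are not rectified: a ray, as slopes to the right and down, at radius r is drawn at 1 + k1 r^2 times it, then the intrinsics apply), "position" and "rotation" of the camera in the world; the wrist camera has in their place "T_tool_cam" (4x4, takes a point from camera to tool coordinates, whose origin is the TCP and whose axes are the flange's). Camera axes: x right, y down, z forward; pixel columns grow to the right and rows downward; lengths in m; the calibration is good to about 2 mm. A picture is of the moment at which its call begins: read the wrist's pose just before it. camera_model takes no time and is no camera call.
- job_done(): hands the job in; it is judged then, once.
The state is a dict: "time_s": time; "joint_pos": joint angles; "dq": joint speeds; "joint_torque": joint torques, N m; "position": TCP position; "orientation": TCP orientation; "contact_force": force on the tool from outside, world axes, zero at the start; "wrist_torque": the same for the moment, N m; "grip_width": opening from 0.0 (shut) to 1.0 (fully open); "grip_force": force on a finger pad.
Only numpy, scipy, OpenCV 4.12 (cv2) and the standard library are available. Lean on these libraries where they do the work, as an engineer would, in place of code of your own. Each camera call takes 0.05 s, during which the arm holds its last target. There are 200 camera calls.

### The job

Push the finned metal module along the loading shelf and in through the hanging flap of the clear test bay, until it lies wholly inside flat on the bay floor, then draw the fingers back out so that the flap falls shut behind it. The module is only pushed, with the fingertips: do not lift, carry or tip it, and leave the jar, the screwdriver and the brass adapter where they are.

Things in the scene. Friction and masses are not known exactly. Their poses are not given: they have to be found in the camera images.
- bay: Fixed clear-walled test bay, 180 mm wide, 170 high. Origin on the table below the middle of the doorway, in the plane of the shut flap; x points into the bay, y left as one looks in, z up. Its floor runs level with the shelf, 20 mm above the table, to the back wall at x = 200 mm; 168 mm wide inside, roof underside 166 mm above the table. The inside is empty but for a thin aerial in the back left corner.
- shelf (a point): Middle of the loading shelf's top, 85 mm before the flap plane (bay x = -85 mm), axes as the bay. The shelf is flat, 20 mm above the table, 170 mm long (bay x -170 to 0 mm) and 360 mm wide (bay y -180 to 180 mm), with no edges or fences.
- doorway (a point): Middle of the doorway sill, level with the shelf (20 mm above the table), in the flap plane, axes as the bay. The jambs' inner faces are 136 mm apart (y +-68 mm), outer faces at +-90 mm; jambs and lintel are 10 mm thick (x -5 to 5 mm). The lintel's underside is 157 mm above the table.
- hinge (a point): Middle of the flap's hinge line across the top of the doorway, in the flap plane, 152 mm above the table, along the bay's y. The flap is a plain grey panel 130 mm wide, 117 mm long, 4 mm thick, about 0.12 kg; shut, its lower edge hangs 15 mm above the shelf, so the module's nose (22 mm high) meets it.
- flap (a joint): Flap angle in rad: 0 = hanging shut, grows as its lower edge swings inward (bay +x), limit 1.35; it cannot swing outward. No latch or spring: the module's nose opens it lightly, its weight shuts it at once. It rides on the module's top at about 0.35 rad, its edge then some 40 mm inside, so it drops behind only when the module's rear is more than 45 mm past the flap plane and the fingers are out.
- module: Aluminium electronics module with fins on top, a block 100 mm (its x) by 90 mm (its y) by 22 mm high, 0.25 to 0.5 kg, origin at the centre of its underside. Loose, it slides on the shelf. At the start it lies wholly on the shelf, off to one side of the doorway or in front of it, and turned by up to 0.3 rad from the bay's axes.
- jar: Bystander: small clear jar with black cap, 48 mm diameter, 62 mm high, standing on the table beside the bay; origin at the centre of its underside.
- driver: Bystander: screwdriver, 160 mm long, lying on the table beside the bay along its own x.
- adapter: Bystander: brass coaxial adapter, 26 mm diameter, 38 mm high, standing on the table beside the bay; origin at the centre of its underside.
Mind the look-alikes: they are no part of the job. Of the things that look like the module, the middle-sized one is meant.

How it is judged:
On the way, in this order (a step that is already met when the one before it is completed fails the run):
1. the module's nose is under the pushed-open flap (value of joint flap above 0.25 rad and x of module in the frame of bay between -0.04 and 0.05 m), for 0.05 s.
2. the module is wholly inside the doorway, on the bay floor (x of module in the frame of bay between 0.06 and 0.16 m and z of module in the frame of bay between 0.015 and 0.026 m), for 0.1 s.
At the end, for the whole second after the job is handed in: The module lies flat and at rest on the bay floor with its centre at least 60 mm beyond the flap plane, and the flap hangs shut behind it (within 0.05 rad) (all of step 2 and value of joint flap below 0.05 rad and linear speed of module below 0.01 m/s and angle between module's own z axis and vertical below 0.1 rad); the robot touches nothing.
It fails at once if the module is lifted more than 12 mm off the shelf (z of module in the frame of bay above 0.032 m).
It fails at once if the module is tipped (angle between module's own z axis and vertical above 0.3 rad).
It fails at once if the module is pushed off the shelf (z of module in the frame of bay below 0.008 m).
It fails at once if a bystander is disturbed (distance of any of jar, driver, adapter from where it was at the start of the episode above 0.025 m).
It also fails if it takes over 51 s, if anything falls off the work surface, if the arm or the gripper's body presses on something with over 40 N, if the wrist force passes 120 N, or if a joint passes its speed limit or range.

## Working session

There is one attempt and no reset: what is moved stays moved. The work goes in short steps, Python scripts to look and compute and a shell command to move; the robot and the scene stay as the last step left them, time stands still between calls to the robot, and variables do not carry over. Pictures are saved under pics/ and viewed, at most 10 in all, crops included, and the job is handed in when it is done.

```bash
mkdir -p pics; cat > h.py <<'E'
import numpy as np, cv2
from bench import get_state, grab_frame, camera_model, job_done
from scipy.spatial.transform import Rotation as R
def ray(cam,uv):
    m=camera_model(cam); K=np.array(m["K"],float)
    d=np.array([m["k1"],0,0,0,0],float)
    p=cv2.undistortPoints(np.array(uv,float).reshape(-1,1,2),K,d).reshape(-1,2)
    r=np.c_[p,np.ones(len(p))]@np.array(m["rotation"]).T
    return np.array(m["position"]),r
def onplane(cam,uv,z):
    o,r=ray(cam,uv); return o+r*((z-o[2])/r[:,2])[:,None]
E
python3 - <<'E'
from h import *
for n in("scene","top"):
    m=camera_model(n); print(n,m["position"],np.round(m["rotation"],3).tolist(),m["k1"],m["K"][0])
    cv2.imwrite(f"pics/{n}0.png",grab_frame(n))
s=get_state();print(s["time_s"],s["position"],s["orientation"])
E
```

```text
scene [ 0.37129595 -0.52803809  0.73363402] [-2.357, 0.477, -0.174] -0.011773797631092766 [410.35791874   0.         284.72533896]
top [0.36059029 0.00128916 1.25241741] [-2.159, 2.119, -0.201] -0.0867177528558015 [543.40629713   0.         277.77578499]
0.1 [0.16387933 0.49843381 0.25112804] [-4.97018372e-01 -3.10159885e+00  2.03089185e-03]
```

View pics/top0.png

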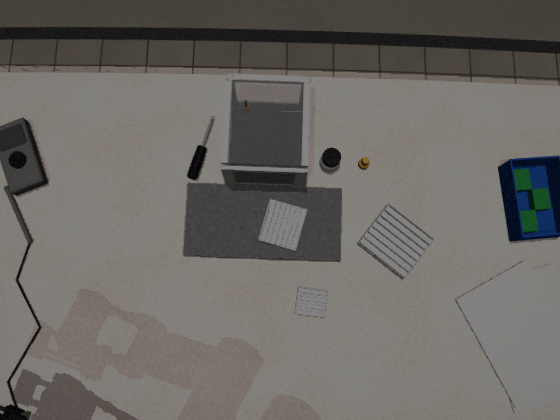

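View pics/scene0.png

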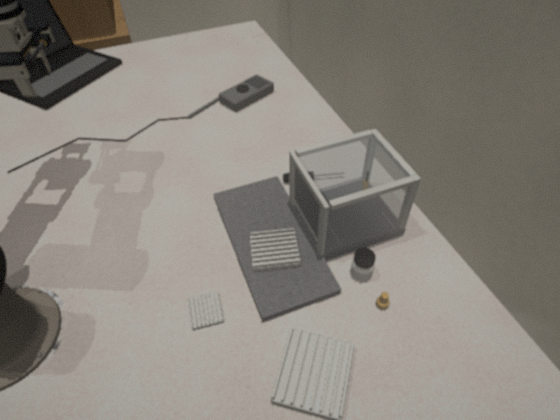

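The top view shows the shelf (about 183–342, 183–261), the middle-sized module on it at (283,225), the bay above it at (267,120), and look-alikes off the shelf at (396,241) and (311,302). The scene view agrees. Next I'll measure them.

```bash
sed -i 's/np.array(m\["rotation"\]).T/R.from_rotvec(m["rotation"]).as_matrix().T/' h.py
cat >> h.py <<'E'
def quad(c):
    "four corners of convex contour, by approxPolyDP"
    h=cv2.convexHull(c)
    for e in np.linspace(1,15,60):
        a=cv2.approxPolyDP(h,e,True)
        if len(a)<=4: return a.reshape(-1,2).astype(float)
E
python3 - <<'E'
from h import *
im=cv2.imread("pics/top0.png"); g=cv2.cvtColor(im,cv2.COLOR_BGR2GRAY)
print("shelf/module/table",g[240,220],g[225:230,275:280].mean(),g[240,170])
roi=np.zeros_like(g); roi[180:268,175:350]=255
sh=((g<110)&(roi>0)).astype(np.uint8)
sh=cv2.morphologyEx(sh,cv2.MORPH_OPEN,np.ones((5,5)))
c=max(cv2.findContours(sh,0,1)[0],key=cv2.contourArea)
r=cv2.minAreaRect(c);q=quad(c);print("shelf q",q.tolist())
P=onplane("top",q,0.02);print(P.round(4).tolist(),[round(float(np.linalg.norm(P[i]-P[i-1])),4) for i in range(len(P))])
roi[:]=0; roi[194:256,245:320]=255
mo=((g>110)&(roi>0)).astype(np.uint8); mo=cv2.morphologyEx(mo,cv2.MORPH_CLOSE,np.ones((5,5)))
c=max(cv2.findContours(mo,0,1)[0],key=cv2.contourArea); r=cv2.minAreaRect(c);q=cv2.boxPoints(r)
print("mod",q.tolist()); P=onplane("top",q,0.042);print(P.round(4).tolist(),P.mean(0),[round(float(np.linalg.norm(P[i]-P[i-1])),4) for i in range(4)])
cv2.imwrite("pics/crop.png",cv2.convertScaleAbs(cv2.resize(im[60:280,165:365],None,fx=2.7,fy=2.7,interpolation=2),alpha=1.3))
E
```

```text
shelf/module/table 68 127.92 125
shelf q [[341.0, 188.0], [340.0, 261.0], [183.0, 255.0], [187.0, 183.0]]
[[0.639, -0.1635, 0.02], [0.4688, -0.1609, 0.02], [0.4756, 0.1964, 0.02], [0.6433, 0.1949, 0.02]] [0.3585, 0.1702, 0.3573, 0.1677]
mod [[257.5902404785156, 239.30038452148438], [269.4923400878906, 198.30422973632812], [306.8291931152344, 209.14395141601562], [294.9270935058594, 250.14010620117188]]
[[0.5122, 0.0273, 0.042], [0.6065, 0.0025, 0.042], [0.5832, -0.0827, 0.042], [0.4894, -0.0568, 0.042]] [ 0.54781172 -0.02742466  0.042     ] [0.0871, 0.0975, 0.0882, 0.0973]
```

View pics/crop.png

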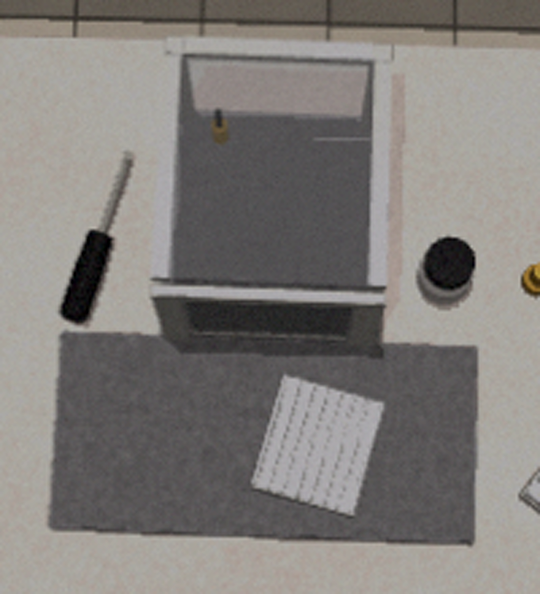

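The shelf measures 358 × 169 mm and the module top 97 × 88 mm, both matching the given sizes. In the bay frame the module is at about (-0.093, -0.045), yaw -0.24.

1. With the tool pointing down, push sideways with both fingers so the module squares up and centres.
2. Go in from behind with the tool tilted nearly horizontal.

First I turn the tool so its y axis lies along the bay's x.

```bash
python3 -m handwheel '[[[0,0,8.07],[0,0,0],40],[[0,0,8.07],[0,0,0],40],[[0,0,8.07],[0,0,0],40],[[0,0,8.07],[0,0,0],40],[[0,0,8.07],[0,0,0],40],[[0,0,8.07],[0,0,0],40],[[0,0,8.07],[0,0,0],40],[[0,0,8.07],[0,0,0],40],[[0,0,8.07],[0,0,0],40],[[0,0,0],[0,0,0],40]]'
cat >> h.py <<'E'
TH=-0.015; O=np.array([.6417,.0157,0]); RB=R.from_rotvec([0,0,TH]).as_matrix()
def bay(p): return (np.asarray(p)-O)@RB
def rep():
    s=get_state(); M=R.from_rotvec(s["orientation"]).as_matrix()
    A=RB.T@M
    print("t",round(s["time_s"],2),"tcp bay",(bay(s["position"])*1e3).round(1),"tip",(bay(s["position"]+M[:,2]*.025)*1e3).round(1))
    print("tool x,y,z in bay:",A[:,0].round(3),A[:,1].round(3),A[:,2].round(3),"q",np.round(s["joint_pos"],3),"F",np.round(s["contact_force"],1))
    return s,A
E
python3 - <<'E'
from h import *
rep()
im=cv2.imread("pics/top0.png")
# bay front beam top corners, eyeballed px
print(bay(onplane("top",[(221.3,167.4),(307.6,171.1)],.17)).round(3))
P=onplane("top",[(257.6,239.3),(269.5,198.3),(306.8,209.1),(294.9,250.1)],.042);print(bay(P).round(4))
E
```

```text
time_s: 1.1
position: [0.164, 0.4985, 0.2514]
orientation: [2.239, 2.204, -0.001]
contact_force: [-0.2, -0.6, -0.2]
grip_width: 0.437
grip_force: 0.0
t 1.1 tcp bay [-484.9  475.6  251.4] tip [-484.9  475.6  226.4]
tool x,y,z in bay: [ 0.001  1.    -0.001] [ 1.    -0.001 -0.   ] [-0.    -0.001 -1.   ] q [ 1.107  0.342  1.525 -0.     1.275  1.123] F [-0.2 -0.6 -0.2]
[[ 0.     0.087  0.17 ]
 [-0.001 -0.09   0.17 ]]
[[-0.1297  0.0096  0.042 ]
 [-0.035  -0.0138  0.042 ]
 [-0.0569 -0.0992  0.042 ]
 [-0.1511 -0.0747  0.042 ]]
```

```bash
python3 -m handwheel '[[[0,0,0],[-33.6,20.8,0],40],[[0,0,0],[-33.6,20.8,0],40],[[0,0,0],[-33.6,20.8,0],40],[[0,0,0],[-33.6,20.8,0],40],[[0,0,0],[-33.6,20.8,0],40],[[0,0,0],[-33.6,20.8,0],40],[[0,0,0],[-33.6,20.8,0],40],[[0,0,0],[-33.6,20.8,0],40],[[0,0,0],[-33.6,20.8,0],40],[[0,0,0],[-33.6,20.8,0],40],[[0,0,0],[-33.6,20.8,0],40],[[0,0,0],[-33.6,20.8,0],40],[[0,0,0],[-33.6,20.8,0],40],[[0,0,0],[-33.6,20.8,0],40],[[0,0,0],[-33.6,20.8,0],40],[[0,0,0],[-33.6,20.8,0],40],[[0,0,0],[-33.6,20.8,0],40],[[0,0,0],[-33.6,20.8,0],40],[[0,0,0],[0,0,0],40]]'
python3 -c "from h import *;rep()"
```

```text
time_s: 3.0
position: [0.5311, -0.1154, 0.2508]
orientation: [2.237, 2.205, -0.001]
contact_force: [0.5, 0.1, 0.6]
grip_width: 0.439
grip_force: 0.0
t 3.0 tcp bay [-108.6 -132.7  250.8] tip [-108.6 -132.7  225.8]
tool x,y,z in bay: [-0.001  1.    -0.001] [1.    0.001 0.   ] [ 0.    -0.001 -1.   ] q [-3.540e-01  3.760e-01  1.475e+00 -1.000e-03  1.290e+00 -3.400e-01] F [0.5 0.1 0.6]
```

```bash
python3 -m handwheel '[[[0,0,0],[0,0,40],40],[[0,0,0],[0,0,40],40],[[0,0,0],[0,0,40],40],[[0,0,0],[0,0,40],40],[[0,0,0],[0,0,38],40],[[0,0,0],[0,0,0],40],[[0,0,0],[8,0,0],40],[[0,0,0],[8,0,0],40],[[0,0,0],[8,0,0],40],[[0,0,0],[8,0,0],40]]'
python3 -c "
from h import *
rep();cv2.imwrite('pics/top1.png',cv2.convertScaleAbs(cv2.resize(grab_frame('top')[140:290,165:365],None,fx=3,fy=3),alpha=1.3))"
```

```text
time_s: 4.0
position: [0.5313, -0.0791, 0.0556]
orientation: [2.234, 2.203, 0.003]
contact_force: [0.6, -3.2, 2.0]
grip_width: 0.435
grip_force: 1.8
t 4.0 tcp bay [-109.   -96.5   55.6] tip [-108.9  -96.5   30.6]
tool x,y,z in bay: [-0.001  1.    -0.001] [1.    0.001 0.004] [ 0.004 -0.001 -1.   ] q [-0.29   0.597  1.724 -0.     0.816 -0.276] F [ 0.6 -3.2  2. ]
```

View pics/top1.png

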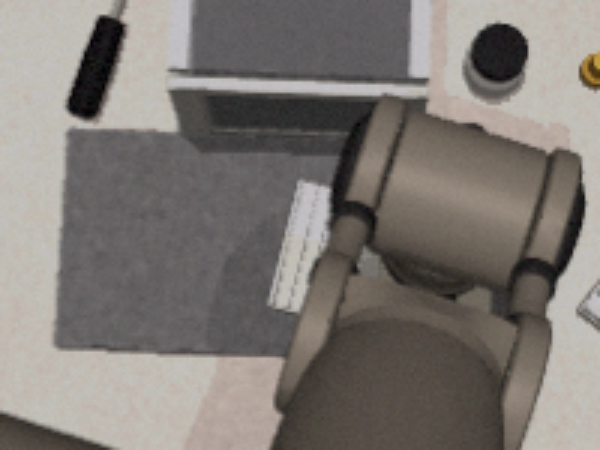

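The arm hides most of the module. Its left edge shows at about (290,245) in the crop, and contact has begun at 3 N. I continue the sideways push.

```bash
python3 -m handwheel '[[[0,0,0],[6,0,0],40],[[0,0,0],[6,0,0],40],[[0,0,0],[6,0,0],40],[[0,0,0],[6,0,0],40],[[0,0,0],[6,0,0],40],[[0,0,0],[6,0,0],40],[[0,0,0],[3,0,0],40],[[0,0,0],[0,0,0],40]]'
python3 -c "from h import *;rep()"
```

```text
time_s: 4.85
position: [0.5301, -0.0396, 0.0534]
orientation: [-2.236, -2.205, 0.001]
contact_force: [-0.3, -0.2, -0.5]
grip_width: 0.438
grip_force: 0.0
t 4.85 tcp bay [-110.8  -57.    53.4] tip [-110.8  -57.    28.4]
tool x,y,z in bay: [-0.001  1.     0.001] [ 1.     0.001 -0.001] [-0.001  0.001 -1.   ] q [-2.190e-01  5.950e-01  1.737e+00  1.000e-03  8.110e-01 -2.060e-01] F [-0.3 -0.2 -0.5]
```

```bash
python3 -m handwheel '[[[0,0,0],[-15,0,0],40],[[0,0,0],[0,0,-40],40],[[0,0,8.2],[0,0,-20],40],[[0,0,0],[0,-30,0],40],[[0,0,0],[0,-30,0],40],[[0,0,0],[0,-30,0],40],[[0,0,0],[0,-20,0],40],[[0,0,8.2],[0,0,0],40],[[0,0,8.2],[0,0,0],40],[[0,0,8.2],[0,0,0],40],[[0,0,8.2],[0,0,0],40],[[0,0,8.2],[0,0,0],40],[[0,0,8.2],[0,0,0],40],[[0,0,8.2],[0,0,0],40],[[0,0,8.2],[0,0,0],40],[[0,0,8.2],[0,0,0],40],[[0,0,8.0],[0,0,0],40],[[0,0,0],[0,-35,0],40],[[0,0,0],[0,-35,0],40],[[0,0,0],[0,0,0],40]]'
python3 -c "
from h import *
rep();a=grab_frame('top')[140:290,165:365];b=grab_frame('scene')[160:310,190:390]
cv2.imwrite('pics/t2.png',grab_frame('top'));cv2.imwrite('pics/s2.png',grab_frame('scene'))
cv2.imwrite('pics/both2.png',cv2.convertScaleAbs(cv2.resize(np.hstack([a,b]),None,fx=2,fy=2,interpolation=2),alpha=1.3))"
```

```text
time_s: 6.85
position: [0.4222, 0.0337, 0.1135]
orientation: [-3.141, 0.019, 0.002]
contact_force: [-0.6, -0.5, -0.7]
grip_width: 0.438
grip_force: 0.0
t 6.85 tcp bay [-219.8   14.7  113.5] tip [-219.8   14.7   88.5]
tool x,y,z in bay: [ 1.     0.003 -0.001] [ 0.003 -1.    -0.001] [-0.001  0.001 -1.   ] q [-1.020e-01  3.440e-01  1.977e+00  1.000e-03  8.220e-01  1.480e+00] F [-0.6 -0.5 -0.7]
```

View pics/both2.png

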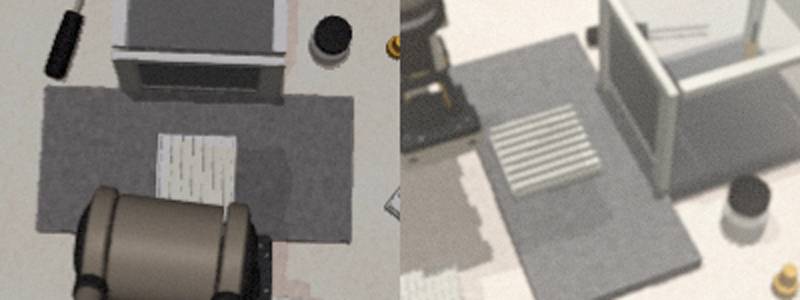

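The module is now squared up. In the top crop its front edge runs from (157,134) to (237,139). I'll convert that to bay coordinates.

```bash
python3 - <<'E'
from h import *
print(bay(onplane("top",[(243.5,207),(283.5,209.5)],.042)).round(4))
g=cv2.cvtColor(cv2.imread("pics/s2.png"),cv2.COLOR_BGR2GRAY); roi=np.zeros_like(g); roi[208:262,232:300]=1
m=((g>115)&(roi>0)).astype(np.uint8); m=cv2.morphologyEx(m,cv2.MORPH_CLOSE,np.ones((5,5)))
c=max(cv2.findContours(m,0,1)[0],key=cv2.contourArea); q=quad(c); print(q.tolist(),bay(onplane("scene",q,.042)).round(4).tolist())
E
```

```text
[[-0.0572  0.0443  0.042 ]
 [-0.0597 -0.0464  0.042 ]]
[[288.0, 208.0], [299.0, 261.0], [246.0, 256.0], [233.0, 208.0]] [[-0.0248, 0.0416, 0.042], [-0.0594, -0.1033, 0.042], [-0.156, -0.0504, 0.042], [-0.1415, 0.0894, 0.042]]
```

```bash
python3 -m handwheel '[[[0,0,0],[0,15,30],40],[[0,0,0],[0,0,29],40],[[0,0,0],[15,0,0],40],[[0,0,0],[15,0,0],40],[[0,0,0],[15,0,0],40],[[0,0,0],[10,0,0],40],[[0,0,0],[10,0,0],40],[[0,0,0],[10,0,0],40],[[0,0,0],[10,0,0],40],[[0,0,0],[10,0,0],40],[[0,0,0],[10,0,0],40]]'
python3 -c "from h import *;rep()"
```

```text
time_s: 8.15
position: [0.5283, 0.0153, 0.0547]
orientation: [-3.141, 0.023, 0.0]
contact_force: [-1.7, 0.6, -0.4]
grip_width: 0.437
grip_force: 1.3
t 8.15 tcp bay [-113.4   -2.1   54.7] tip [-113.4   -2.1   29.7]
tool x,y,z in bay: [ 1.  0. -0.] [ 0. -1. -0.] [-0.  0. -1.] q [-0.116  0.589  1.746  0.     0.807  1.469] F [-1.7  0.6 -0.4]
```

```bash
python3 -m handwheel '[[[0,0,0],[9.5,0,0],40],[[0,0,0],[9.5,0,0],40],[[0,0,0],[9.5,0,0],40],[[0,0,0],[9.5,0,0],40],[[0,0,0],[9.5,0,0],40],[[0,0,0],[6,0,0],40],[[0,0,0],[0,0,0],40]]'
python3 -c "from h import *;rep()
cv2.imwrite('pics/s3.png',cv2.convertScaleAbs(cv2.resize(grab_frame('scene')[110:320,190:440],None,fx=2.5,fy=2.5,interpolation=2),alpha=1.3))"
```

```text
time_s: 8.85
position: [0.5822, 0.0144, 0.0548]
orientation: [3.141, -0.023, 0.002]
contact_force: [-0.0, -0.1, 0.2]
grip_width: 0.439
grip_force: 0.0
t 8.85 tcp bay [-59.5  -2.2  54.8] tip [-59.5  -2.2  29.8]
tool x,y,z in bay: [1.    0.    0.001] [ 0. -1.  0.] [ 0.001 -0.    -1.   ] q [-0.107  0.661  1.589  0.     0.89   1.478] F [-0.  -0.1  0.2]
```

View pics/s3.png

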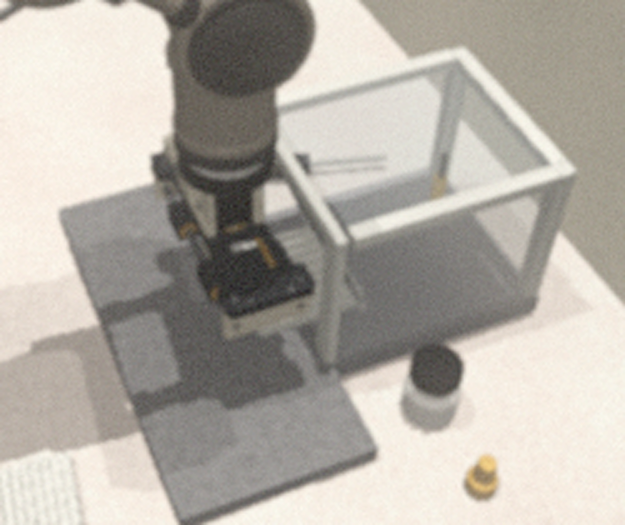

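The flap is lifted at about (345,290) in the crop, with the fingers right behind the module and clear of the frame. I back off, rise and test which way the wrist flips.

```bash
python3 -m handwheel '[[[0,0,0],[-20,0,0],40],[[0,0,0],[-20,0,-20],40],[[0,0,0],[-20,0,-40],40],[[0,0,0],[0,0,-45],40],[[0,0,0],[0,0,-45],40],[[0,0,0],[0,0,-45],40],[[0,0,0],[0,0,-45],40],[[0,0,0],[0,0,-20],40],[[8,0,0],[0,0,0],40],[[8,0,0],[0,0,0],40],[[0,0,0],[0,0,0],40]]'
python3 -c "from h import *;rep()"
```

```text
time_s: 10.0
position: [0.5209, 0.0132, 0.3143]
orientation: [-2.86, 0.027, -0.003]
contact_force: [0.1, 0.1, 1.0]
grip_width: 0.436
grip_force: 0.0
t 10.0 tcp bay [-120.7   -4.3  314.3] tip [-120.7    2.7  290.3]
tool x,y,z in bay: [ 1.    -0.004 -0.   ] [-0.004 -0.961 -0.278] [ 0.001  0.278 -0.961] q [-0.277  0.305  1.435  0.273  1.479  1.277] F [0.1 0.1 1. ]
```

```bash
python3 -m handwheel '[[[8,0,0],[0,0,0],40],[[8,0,0],[0,0,0],40],[[8,0,0],[0,0,0],40],[[8,0,0],[0,0,0],40],[[8,0,0],[0,0,0],40],[[8,0,0],[0,0,0],40],[[8,0,0],[0,0,0],40],[[0,0,0],[0,0,0],40]]'
python3 - <<'E'
from h import *
s,A=rep(); a=np.deg2rad(15)
z=np.array([np.cos(a),0,-np.sin(a)]); y=np.array([0,-1.,0]); C=np.c_[np.cross(y,z),y,z]
rv=(R.from_matrix(A).inv()*R.from_matrix(C)).as_rotvec(degrees=True); print(rv,np.linalg.norm(rv))
for f in(.25,.5,.75): print((A@R.from_rotvec(rv*f,degrees=True).as_matrix())[:,2].round(2))
E
```

```text
time_s: 10.8
position: [0.5204, 0.0152, 0.3116]
orientation: [-1.882, 0.02, -0.002]
contact_force: [0.4, 0.3, -0.6]
grip_width: 0.435
grip_force: 0.0
t 10.8 tcp bay [-121.3   -2.3  311.6] tip [-121.4   21.5  303.9]
tool x,y,z in bay: [ 1.     0.    -0.009] [-0.008 -0.307 -0.952] [-0.003  0.952 -0.307] q [-0.604  0.586  1.551  0.968  1.858  0.828] F [ 0.4  0.3 -0.6]
[-60.86997991  64.6958334  -47.12547706] 100.55603363995202
[ 0.3   0.81 -0.5 ]
[ 0.59  0.57 -0.57]
[ 0.83  0.29 -0.48]
```

```bash
python3 -m handwheel '[[[-5.07,5.39,-3.93],[0,0,0],40],[[-5.07,5.39,-3.93],[0,0,0],40],[[-5.07,5.39,-3.93],[0,0,0],40],[[-5.07,5.39,-3.93],[0,0,0],40],[[-5.07,5.39,-3.93],[0,0,0],40],[[-5.07,5.39,-3.93],[0,0,0],40],[[0,0,0],[0,0,0],40]]'
python3 -c "from h import *;rep()"
```

```text
time_s: 11.5
position: [0.5189, 0.0179, 0.3159]
orientation: [-2.324, 0.01, -0.896]
contact_force: [0.6, -0.1, -0.0]
grip_width: 0.435
grip_force: 0.0
t 11.5 tcp bay [-1.228e+02  3.000e-01  3.159e+02] tip [-107.9   14.6  301.9]
tool x,y,z in bay: [ 0.771 -0.213  0.6  ] [ 0.223 -0.792 -0.568] [ 0.597  0.572 -0.563] q [-0.614  0.137  2.002  1.129  1.107  0.36 ] F [ 0.6 -0.1 -0. ]
```

```bash
cat > kin.py <<'E'
from h import *
from scipy.optimize import least_squares
D=[([.164,.4985,.2514],[2.239,2.204,-.001],[1.107,.342,1.525]),([.5311,-.1154,.2508],[2.237,2.205,-.001],[-.354,.376,1.475]),
([.5313,-.0791,.0556],[2.234,2.203,.003],[-.29,.597,1.724]),([.4222,.0337,.1135],[-3.141,.019,.002],[-.102,.344,1.977]),
([.5822,.0144,.0548],[3.141,-.023,.002],[-.107,.661,1.589]),([.5209,.0132,.3143],[-2.86,.027,-.003],[-.277,.305,1.435]),
([.5204,.0152,.3116],[-1.882,.02,-.002],[-.604,.586,1.551]),([.5189,.0179,.3159],[-2.324,.01,-.896],[-.614,.137,2.002])]
def wrist(x,q):
    d1,a1,a2,a3,off,d6,e=x; s=q[1]+q[2]
    return R.from_rotvec([0,0,q[0]]).apply([a1+a2*np.sin(q[1])+a3*np.sin(s)+e*np.cos(s),off,d1+a2*np.cos(q[1])+a3*np.cos(s)-e*np.sin(s)])
def res(x): return np.ravel([wrist(x,q)+x[5]*R.from_rotvec(o).apply([0,0,1])-p for p,o,q in D])
f=least_squares(res,[.3,0,.4,.4,.07,.25,0]); X=f.x
if __name__=="__main__":
    print(X.round(3),np.abs(f.fun).max())
    for bx in(-180,-150,-60,0,40):
      for al,zt in((15,.05),(20,.045),(25,.04)):
        a=np.deg2rad(al); z=RB@[np.cos(a),0,-np.sin(a)]; tip=O+RB@[bx/1e3,0,0]+[0,0,zt]; w=tip-(.025+X[5])*z
        g=least_squares(lambda q:wrist(X,q)-w,[-.1,.3,2.2],bounds=([-2.5,-.77,.04],[2.5,2.02,2.7]))
        s=g.x[1]+g.x[2]; print(bx,al,"w",w.round(3),"q",g.x.round(2),"j5~",round(s-(np.pi/2+a),2),"err",round(float(np.abs(g.fun).max()),4))
E
python3 kin.py
```

```text
[0.223 0.    0.507 0.38  0.076 0.293 0.047] 0.00035543263290394034
-180 15 w [0.154 0.023 0.132] q [-0.3   1.45  2.7 ] j5~ 2.32 err 0.0184
-180 20 w [0.163 0.023 0.154] q [-0.28  1.31  2.7 ] j5~ 2.09 err 0.0216
-180 25 w [0.173 0.023 0.174] q [-0.27  1.17  2.7 ] j5~ 1.86 err 0.0196
-150 15 w [0.184 0.023 0.132] q [-0.3   1.35  2.68] j5~ 2.2 err 0.0
-150 20 w [0.193 0.022 0.154] q [-0.29  1.23  2.69] j5~ 2.0 err 0.0
-150 25 w [0.203 0.022 0.174] q [-0.27  1.1   2.67] j5~ 1.76 err 0.0
-60 15 w [0.274 0.021 0.132] q [-0.2   1.06  2.44] j5~ 1.67 err 0.0
-60 20 w [0.283 0.021 0.154] q [-0.2   0.98  2.44] j5~ 1.49 err 0.0
-60 25 w [0.293 0.021 0.174] q [-0.19  0.89  2.42] j5~ 1.31 err 0.0
0 15 w [0.334 0.02  0.132] q [-0.17  0.99  2.29] j5~ 1.44 err 0.0
0 20 w [0.343 0.02  0.154] q [-0.17  0.92  2.28] j5~ 1.28 err 0.0
0 25 w [0.353 0.02  0.174] q [-0.16  0.86  2.26] j5~ 1.11 err 0.0
40 15 w [0.374 0.02  0.132] q [-0.15  0.96  2.18] j5~ 1.32 err 0.0
40 20 w [0.383 0.02  0.154] q [-0.15  0.91  2.17] j5~ 1.16 err 0.0
40 25 w [0.393 0.019 0.174] q [-0.15  0.85  2.15] j5~ 1.0 err 0.0
```

The kinematic fit is within 0.4 mm, and the flipped-wrist pose reaches the doorway. I lower first, then finish the turn.

```bash
python3 -m handwheel '[[[0,0,0],[-19.5,18.5,18.3],40],[[0,0,0],[-19.5,18.5,18.3],40],[[0,0,0],[-19.5,18.5,18.3],40],[[0,0,0],[-19.5,18.5,18.3],40],[[-5.07,5.39,-3.93],[0,0,0],40],[[-5.07,5.39,-3.93],[0,0,0],40],[[-5.07,5.39,-3.93],[0,0,0],40],[[0,0,0],[0,0,0],40]]'
python3 - <<'E'
from h import *
s,A=rep(); a=np.deg2rad(16)
z=np.array([np.cos(a),0,-np.sin(a)]); y=np.array([0,-1.,0]); C=np.c_[np.cross(y,z),y,z]
rv=(R.from_matrix(A).inv()*R.from_matrix(C)).as_rotvec(degrees=True); print(rv,np.linalg.norm(rv))
E
```

```text
time_s: 12.3
position: [0.5231, 0.02, 0.1862]
orientation: [-2.415, 0.011, -1.313]
contact_force: [0.3, -0.5, -0.1]
grip_width: 0.432
grip_force: 0.0
t 12.3 tcp bay [-118.7    2.6  186.2] tip [-98.6  11.2 174. ]
tool x,y,z in bay: [ 0.564 -0.181  0.806] [ 0.19  -0.921 -0.34 ] [ 0.804  0.345 -0.485] q [-0.525  0.365  2.375  1.98   0.857 -0.749] F [ 0.3 -0.5 -0.1]
[-18.55004573  16.85441193 -13.61558255] 28.522964198750053
```

```bash
python3 -m handwheel '[[[-4.64,4.21,-3.4],[0,0,0],40],[[-4.64,4.21,-3.4],[0,0,0],40],[[-4.64,4.21,-3.4],[0,0,0],40],[[-4.64,4.21,-3.4],[0,0,0],40],[[0,0,0],[0,0,0],40]]'
cat > go.py <<'E'
from h import *
import sys
s,A=rep(); a=np.deg2rad(float(sys.argv[1])); t=np.array(eval(sys.argv[2]))
z=np.array([np.cos(a),0,-np.sin(a)]); y=np.array([0,-1.,0]); C=np.c_[np.cross(y,z),y,z]
print("turn deg",(R.from_matrix(A).inv()*R.from_matrix(C)).as_rotvec(degrees=True).round(2))
tip=bay(s["position"])*1e3+25*A[:,2]
print("tool shift for tip target (mm)",(A.T@(t-tip)).round(1))
E
python3 go.py 16 '[-75,0,90]'; python3 -c "
from h import *
cv2.imwrite('pics/s4.png',cv2.convertScaleAbs(cv2.resize(grab_frame('scene')[60:340,120:440],None,fx=2,fy=2,interpolation=2),alpha=1.3))"
```

```text
time_s: 12.8
position: [0.526, 0.0237, 0.1865]
orientation: [-2.492, 0.02, -1.833]
contact_force: [0.2, -0.1, 0.1]
grip_width: 0.433
grip_force: 0.0
t 12.8 tcp bay [-115.8    6.2  186.5] tip [-92.    7.4 179.1]
tool x,y,z in bay: [ 0.299 -0.035  0.954] [ 0.033 -0.998 -0.047] [ 0.954  0.046 -0.297] q [-0.256  0.548  2.548  2.849  1.225 -1.508] F [ 0.2 -0.1  0.1]
turn deg [-2.59  1.36 -2.02]
tool shift for tip target (mm) [-79.6  12.1  42.3]
```

View pics/s4.png

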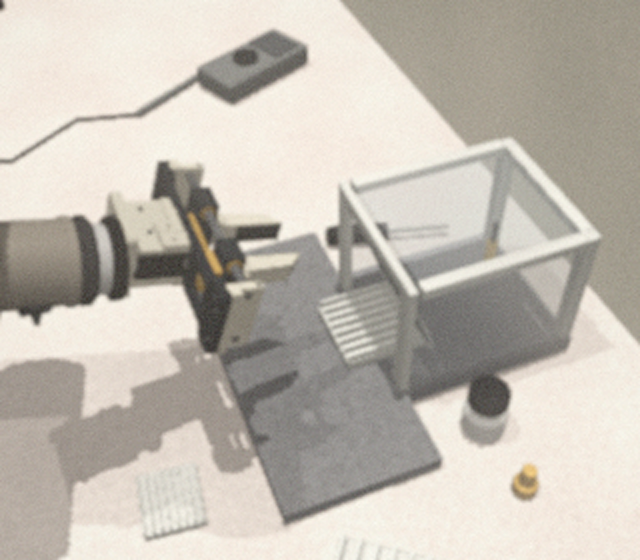

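The wrist is flipped and the fingers point forward. The module lies straight in the doorway, with its nose under the flap.

```bash
python3 -m handwheel '[[[-2.6,3.3,-2.0],[0,0,0],40],[[0,0,0],[0,0,0],40]]' >/dev/null; python3 go.py 14 '[-85,0,70]'
```

```text
t 13.05 tcp bay [-115.7    4.7  187.2] tip [-91.5   4.6 181.1]
tool x,y,z in bay: [ 0.243 -0.001  0.97 ] [-0.002 -1.    -0.   ] [ 0.97  -0.002 -0.243] q [-0.209  0.617  2.565  2.952  1.365 -1.578] F [-0.   0.6 -0.6]
turn deg [ 0.1   0.07 -0.05]
tool shift for tip target (mm) [-106.2    4.7   33.3]
```

```bash
python3 -m handwheel '[[[0,0,0],[-26.5,1.2,8.3],40],[[0,0,0],[-26.5,1.2,8.3],40],[[0,0,0],[-26.5,1.2,8.3],40],[[0,0,0],[-26.5,1.2,8.3],40],[[0,0,0],[0,0,0],40]]' >/dev/null; python3 go.py 14 '[-70,0,44]'
```

```text
t 13.55 tcp bay [-109.9   -2.4   72.6] tip [-85.7  -2.5  66.4]
tool x,y,z in bay: [ 0.249 -0.004  0.969] [-0.005 -1.    -0.003] [ 0.969 -0.004 -0.249] q [-0.23   1.067  2.523  2.934  1.758 -1.66 ] F [ 0.3  0.2 -0. ]
turn deg [ 0.25  0.4  -0.25]
tool shift for tip target (mm) [-17.8  -2.5  20.7]
```

```bash
python3 -m handwheel '[[[0.2,0.4,-0.2],[-9,-1.2,10.3],40],[[0,0,0],[-9,-1.2,10.3],40],[[0,0,0],[0,0,0],40]]' >/dev/null; python3 go.py 14 '[0,0,44]'
```

```text
t 13.85 tcp bay [-93.5  -0.1  55.6] tip [-69.2  -0.2  49.8]
tool x,y,z in bay: [0.234 0.004 0.972] [-0.001 -1.     0.004] [ 0.972 -0.002 -0.234] q [-0.21   1.104  2.463  2.951  1.753 -1.656] F [ 0.7 -0.5  0. ]
turn deg [ 0.12 -0.46  0.21]
tool shift for tip target (mm) [10.6 -0.3 68.7]
```

```bash
python3 -m handwheel '[[[0,0,0],[-5.4,0,1.3],40],[[0,0,0],[0,0,0],40],[[0,0,0],[0,0,0],40]]' >/dev/null; python3 go.py 14 '[0,0,43]'
```

```text
t 14.15 tcp bay [-95.3  -0.4  49.2] tip [-71.   -0.5  43.3]
tool x,y,z in bay: [0.237 0.007 0.971] [-0.003 -1.     0.008] [ 0.972 -0.005 -0.237] q [-0.21   1.125  2.462  2.954  1.769 -1.662] F [-0.2  0.  -0.3]
turn deg [ 0.28 -0.29  0.4 ]
tool shift for tip target (mm) [16.6 -0.8 69.1]
```

```bash
python3 -m handwheel '[[[0,0,0],[2.4,0,9.7],40],[[0,0,0],[2.4,0,9.7],40],[[0,0,0],[2.4,0,9.7],40],[[0,0,0],[2.4,0,9.7],40],[[0,0,0],[2.4,0,9.7],40]]'; python3 go.py 14 '[46,0,43]'; python3 -c "
from h import *
cv2.imwrite('pics/s5.png',cv2.convertScaleAbs(cv2.resize(grab_frame('scene')[130:290,200:430],None,fx=3,fy=3,interpolation=2),alpha=1.3))"
```

```text
time_s: 14.65
position: [0.5962, 0.016, 0.0486]
orientation: [2.459, -0.014, 1.927]
contact_force: [-1.9, -0.1, 0.1]
grip_width: 0.436
grip_force: 0.9
t 14.65 tcp bay [-45.5  -0.3  48.6] tip [-21.2  -0.5  42.7]
tool x,y,z in bay: [0.239 0.007 0.971] [-0.003 -1.     0.008] [ 0.971 -0.005 -0.239] q [-0.178  1.046  2.335  2.988  1.566 -1.616] F [-1.9 -0.1  0.1]
turn deg [ 0.27 -0.17  0.41]
tool shift for tip target (mm) [16.4 -0.6 65.2]
```

View pics/s5.png

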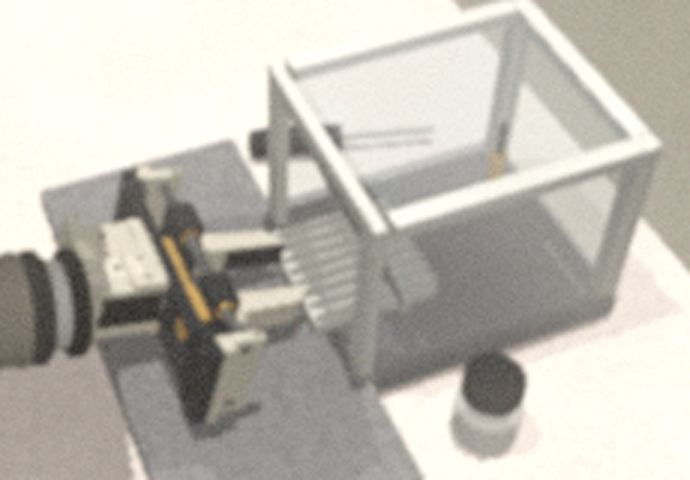

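Both fingertips sit against the module's rear at about (295,270), the flap rides open on it at (410,280), and the body plate is clear of the jambs. I continue.

```bash
python3 -m handwheel '[[[0,0,0],[2.4,0,9.7],40],[[0,0,0],[2.4,0,9.7],40],[[0,0,0],[2.4,0,9.7],40],[[0,0,0],[0,0,0],40]]'; python3 go.py 14 '[45,0,43]'
```

```text
time_s: 15.1
position: [0.6268, 0.0153, 0.0495]
orientation: [2.455, -0.013, 1.931]
contact_force: [0.1, 0.5, -0.1]
grip_width: 0.438
grip_force: 0.0
t 15.1 tcp bay [-14.9  -0.6  49.5] tip [ 9.4 -0.7 43.6]
tool x,y,z in bay: [0.236 0.008 0.972] [-0.003 -1.     0.009] [ 0.972 -0.005 -0.236] q [-0.163  1.018  2.257  3.001  1.466 -1.599] F [ 0.1  0.5 -0.1]
turn deg [ 0.28 -0.36  0.46]
tool shift for tip target (mm) [ 7.9 -0.8 34.8]
```

```bash
python3 -m handwheel '[[[0,0,0],[3.2,0,13.2],40],[[0,0,0],[5,0,20.8],40],[[0,0,0],[0,0,0],40],[[0,0,0],[0,0,0],40]]'; python3 go.py 14 '[48,0,43]'; python3 -c "
from h import *
cv2.imwrite('pics/s6.png',cv2.convertScaleAbs(cv2.resize(grab_frame('scene')[130:290,200:430],None,fx=3,fy=3,interpolation=2),alpha=1.3))"
```

```text
time_s: 15.5
position: [0.6603, 0.0147, 0.0483]
orientation: [2.458, -0.014, 1.927]
contact_force: [-0.1, 0.5, -1.1]
grip_width: 0.435
grip_force: 0.1
t 15.5 tcp bay [18.6 -0.7 48.3] tip [42.9 -0.8 42.3]
tool x,y,z in bay: [0.239 0.008 0.971] [-0.003 -1.     0.009] [ 0.971 -0.005 -0.239] q [-0.15   1.     2.171  3.013  1.359 -1.584] F [-0.1  0.5 -1.1]
turn deg [ 0.29 -0.2   0.45]
tool shift for tip target (mm) [ 1.9 -0.8  4.8]
```

View pics/s6.png

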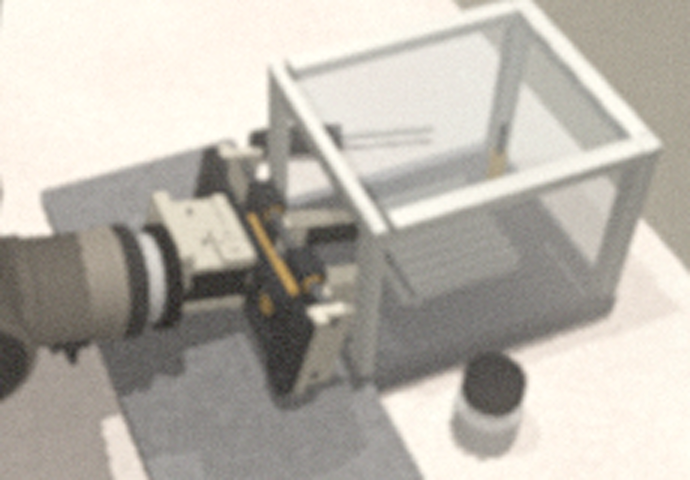

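```bash
python3 -c "
from h import *
print(bay(onplane('scene',[(200+522/3,130+260/3),(200+480/3,130+215/3),(200+420/3,130+303/3)],.042)).round(3))"
```

```text
[[ 0.144 -0.056  0.042]
 [ 0.137 -0.003  0.042]
 [ 0.054 -0.064  0.042]]
```

The module's front is near x 0.144 and its rear near 0.045–0.05, which is borderline for the flap. I give it one short nudge with a run-up, then draw out.

```bash
python3 -m handwheel '[[[0,0,0],[-4.8,0,-19.4],40],[[0,0,0],[0,0,0],40],[[0,0,0],[5.5,0,22.7],40],[[0,0,0],[0,0,0],40]]'; python3 go.py 14 '[48,0,43]'; python3 -m handwheel '[[[0,0,0],[-3.6,0,-14.5],40],[[0,0,0],[-6,0,-24.3],40],[[0,0,0],[-6,0,-24.3],40],[[0,0,0],[-6,0,-24.3],40],[[0,0,0],[-6,0,-24.3],40],[[0,0,0],[0,0,0],40],[[0,0,0],[0,0,0],40],[[0,0,0],[0,0,0],40]]'; python3 -c "
from h import *
rep();cv2.imwrite('pics/s7.png',cv2.convertScaleAbs(cv2.resize(grab_frame('scene')[130:290,200:430],None,fx=3,fy=3,interpolation=2),alpha=1.3))"
```

```text
time_s: 15.95
position: [0.6661, 0.0143, 0.049]
orientation: [2.454, -0.014, 1.931]
contact_force: [1.1, 0.0, -0.6]
grip_width: 0.436
grip_force: 0.2
t 15.95 tcp bay [24.4 -1.  49. ] tip [48.7 -1.1 43.1]
tool x,y,z in bay: [0.235 0.008 0.972] [-0.003 -1.     0.009] [ 0.972 -0.005 -0.235] q [-0.148  0.999  2.156  3.014  1.347 -1.582] F [ 1.1  0.  -0.6]
turn deg [ 0.31 -0.4   0.47]
tool shift for tip target (mm) [-0.3 -1.1 -0.6]
time_s: 16.75
position: [0.5502, 0.0165, 0.0484]
orientation: [2.455, -0.014, 1.93]
contact_force: [-0.4, 0.0, -0.1]
grip_width: 0.434
grip_force: 0.0
t 16.75 tcp bay [-91.5  -0.5  48.4] tip [-67.2  -0.7  42.5]
tool x,y,z in bay: [0.236 0.008 0.972] [-0.003 -1.     0.009] [ 0.972 -0.005 -0.236] q [-0.207  1.12   2.451  2.958  1.755 -1.659] F [-0.4  0.  -0.1]
```

View pics/s7.png

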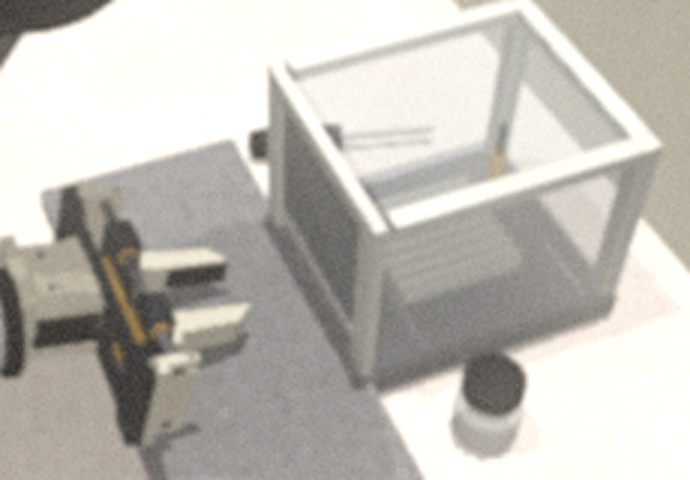

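The fingers are out and the flap looks shut across the doorway (280–360, 80–370). The module lies inside at about (400–520, 210–300). I check the flap against the first picture, where it was shut.

```bash
python3 -c "
from h import *
a=cv2.imread('pics/scene0.png');b=grab_frame('scene');cv2.imwrite('pics/s8.png',b)
m=camera_model('scene');Rw=R.from_rotvec(m['rotation']).as_matrix();t=-Rw.T@m['position']
def proj(p): return cv2.projectPoints((O+np.array(p)@RB.T),cv2.Rodrigues(Rw.T)[0],t,np.array(m['K']),np.array([m['k1'],0,0,0,0.]))[0].reshape(-1,2)
for ang in(0,.35):
    c,s=np.cos(ang)*.117,np.sin(ang)*.117
    P=proj([[0,.06,.145],[0,-.06,.145],[s,-.06,.152-c+.004],[s,.06,.152-c+.004]])
    k=np.zeros(a.shape[:2],np.uint8);cv2.fillConvexPoly(k,P.astype(np.int32),1);i=k>0
    ga,gb=[cv2.GaussianBlur(cv2.cvtColor(x,6),(0,0),1).astype(float) for x in(a,b)]
    print(ang,P.round().tolist(),'mean',ga[i].mean().round(1),gb[i].mean().round(1),'std',gb[i].std().round(1),'absdiff',np.abs(ga-gb)[i].mean().round(2))
"
```

```text
0 [[295.0, 166.0], [319.0, 204.0], [316.0, 238.0], [295.0, 201.0]] mean 67.7 88.7 std 7.4 absdiff 21.09
0.35 [[295.0, 166.0], [319.0, 204.0], [333.0, 230.0], [311.0, 194.0]] mean 77.5 103.8 std 9.1 absdiff 26.32
```

```bash
python3 -c "
from h import *
a=cv2.imread('pics/scene0.png');b=cv2.imread('pics/s8.png');c=cv2.imread('pics/s2.png')
ga,gb,gc=[cv2.GaussianBlur(cv2.cvtColor(x,6),(0,0),1).astype(int) for x in(a,b,c)]
m=camera_model('scene');Rw=R.from_rotvec(m['rotation']).as_matrix();t=-Rw.T@m['position']
def proj(p): return cv2.projectPoints((O+np.array(p)@RB.T),cv2.Rodrigues(Rw.T)[0],t,np.array(m['K']),np.array([m['k1'],0,0,0,0.]))[0].reshape(-1,2).round().astype(int)
for nm,L in dict(flap0=[[-.002,.02,z] for z in np.linspace(.15,.022,13)],below=[[-.002,y,.026] for y in np.linspace(-.06,.06,7)],low=[[-.002,y,.046] for y in np.linspace(-.06,.06,9)],floor=[[.17,y,.02] for y in(-.05,-.02,.0)],shelf=[[-.03,y,.02] for y in(-.15,-.1,.0)],table=[[-.1,-.22,0],[.1,-.2,0]],sideIn=[[x,-.05,.06] for x in np.linspace(0.01,.06,6)],sideFl=[[x,-.05,.02] for x in np.linspace(0.01,.05,5)]).items():
    P=proj(L); print(nm,*[[int(g[v,u]) for u,v in P] for g in(ga,gc,gb)],sep='\n   ')
P=onplane('scene',[(200+425/3,130+303/3),(200+522/3,130+262/3)],.042);print(bay(P).round(3))
print(proj([[.05,-.045,.042],[.15,-.045,.042],[.06,-.045,.042]]))
"
```

```text
flap0
   [83, 70, 67, 67, 65, 65, 65, 64, 64, 69, 78, 82, 74]
   [95, 80, 78, 77, 78, 75, 76, 75, 76, 80, 91, 94, 85]
   [108, 92, 90, 89, 87, 84, 82, 80, 82, 88, 98, 99, 87]
below
   [73, 75, 78, 77, 77, 76, 82]
   [84, 88, 89, 88, 89, 88, 93]
   [88, 94, 94, 92, 93, 92, 102]
low
   [77, 77, 76, 76, 79, 76, 80, 78, 84]
   [90, 90, 89, 88, 92, 89, 93, 90, 97]
   [100, 95, 93, 93, 98, 94, 101, 98, 106]
floor
   [86, 86, 86]
   [99, 100, 101]
   [114, 115, 116]
shelf
   [105, 100, 115]
   [119, 114, 113]
   [124, 117, 117]
table
   [168, 164]
   [186, 182]
   [204, 201]
sideIn
   [82, 90, 79, 74, 73, 75]
   [94, 103, 90, 86, 85, 87]
   [107, 117, 106, 121, 127, 126]
sideFl
   [85, 90, 80, 73, 76]
   [98, 104, 92, 85, 89]
   [112, 117, 107, 95, 103]
[[ 0.058 -0.065  0.042]
 [ 0.143 -0.058  0.042]]
[[334 225]
 [374 213]
 [338 224]]
```

The flap's brightness profile matches the shut flap apart from a uniform exposure change, and nothing of it shows inside. I lift the fingers clear and hand in.

```bash
python3 -m handwheel '[[[0,0,0],[15,0,-4],40],[[0,0,0],[25,0,-6],40],[[0,0,0],[0,0,0],40],[[0,0,0],[0,0,0],40],[[0,0,0],[0,0,0],40]]'; python3 -c "
from h import *
rep();print(job_done())"
```

```text
time_s: 17.35
position: [0.5497, 0.017, 0.089]
orientation: [2.456, -0.013, 1.929]
contact_force: [0.1, 0.0, -1.0]
grip_width: 0.437
grip_force: 0.0
t 17.35 tcp bay [-92.   -0.1  89. ] tip [-67.7  -0.2  83.1]
tool x,y,z in bay: [0.237 0.008 0.971] [-0.003 -1.     0.009] [ 0.971 -0.005 -0.237] q [-0.205  0.985  2.486  2.961  1.656 -1.64 ] F [ 0.1  0.  -1. ]
the job is handed in; nothing more can be done
None
```

I handed the job in at 17.4 s: by my last camera checks the module lies inside the bay with its centre about 0.1 m past the flap plane, the flap looks shut behind it, and the fingers are out and clear; no verdict came back.

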